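# Swap bobbin tubes between rack and sloping rest

### The job

The blue-capped bobbin tube is lying in the low saddle: lay it in the sloping rest with its cap uppermost and its foot on the stop, let go, then take it again by the cap and put it upright, fully down, into the rack hole with the blue ring. Then take the yellow-capped tube out of the rack and leave it in the sloping rest in its place, cap uppermost and foot on the stop. Set the tubes down rather than dropping them, and leave the green-capped tube, the thread spool and the scissors where they are.

Things in the scene. Friction and masses are not known exactly. Their poses are not given: they have to be found in the camera images.
- blue_tube: Closed clear round bobbin tube with a blue cap, 30 mm diameter over its whole length, 140 mm long, about 90 g. Origin: centre of the foot end; its own z axis runs along the tube towards the cap (the cap covers 104 to 140 mm). Starts lying level in the saddle, its cap towards the saddle's -y.
- blue_tube_cap (a point): Point on the blue tube's axis in its cap, 120 mm from the foot end.
- yellow_tube: Same tube with a yellow cap (orange bobbins). Starts upright in one of the rack's holes.
- yellow_tube_cap (a point): Point on the yellow tube's axis in its cap, 120 mm from the foot end.
- green_tube: Same tube with a green cap, upright in another rack hole; stays where it is.
- rack: Fixed wooden block 90 (x) x 215 (y) x 70 (z) mm with three round holes in a row along its y axis, at y = -70, 0 and +70 mm. Holes are 33 mm wide, 60 mm deep, with a 2 mm chamfer. A tube fully down has its foot 10 mm above the table and stands 80 mm out of the block's top. Origin: centre of the underside.
- home_ring: Flat blue ring (look only, 48 mm outside diameter) round the mouth of the one empty hole. Origin: centre of the hole mouth, on the block's top face, 70 mm above the table; z up.
- rest: Fixed sloping rest: base 90 (x) x 130 (y) x 12 mm with a metal trough 26 mm wide outside, 85 mm long, rising at 45 degrees towards its own -y, open above. A tube lies on two rails (tube axis 12 mm above their edges), foot on a black stop at the low end, 55 mm standing out beyond the high end. Fingers can straddle the trough. Origin: centre of the underside.
- rest_foot (a point): Where the centre of the tube's foot end lies when it is home in the sloping rest, 50 mm above the table (in rest's frame 0, 45, 50 mm).
- rest_cap (a point): Where the cap point (120 mm from the foot) of a tube lies when home in the sloping rest: 120 mm from rest_foot up along the trough (in rest's frame 0, -40, 135 mm).
- saddle: Fixed low wooden saddle, base 70 (x) x 130 (y) x 8 mm, with two notched blocks 26 mm wide at y = -35 and +35 mm (16 mm long, 30 mm high), in which the blue tube lies along the saddle's y, its axis 42 mm above the table. Origin: centre of the underside.
- spool: Loose white thread spool standing upright, 54 mm diameter, 90 mm tall; bystander. Origin: centre of the underside.
- scissors: Loose scissors lying flat, about 180 mm long and 13 mm high, blades to their +x, two black loops at -x; bystander. Origin near the pivot, on the table.

How it is judged:
On the way, in this order (a step that is already met when the one before it is completed fails the run):
1. the blue tube lies home in the sloping rest, cap uppermost, let go (distance between blue_tube and rest_foot below 0.008 m and distance between blue_tube_cap and rest_cap below 0.012 m and contact force between the fingers and blue_tube below 0.2 N and linear speed of blue_tube below 0.02 m/s), for 0.2 s.
2. the blue tube is upright and fully down in the ringed hole, let go (horizontal distance between blue_tube and home_ring below 0.005 m and z of blue_tube in the frame of home_ring below -0.055 m and angle between blue_tube's own z axis and vertical below 0.08 rad and contact force between the fingers and blue_tube below 0.2 N and linear speed of blue_tube below 0.02 m/s), for 0.2 s.
3. the yellow tube lies home in the sloping rest, cap uppermost, let go (distance between yellow_tube and rest_foot below 0.008 m and distance between yellow_tube_cap and rest_cap below 0.012 m and contact force between the fingers and yellow_tube below 0.2 N and linear speed of yellow_tube below 0.02 m/s), for 0.2 s.
At the end, for the whole second after the job is handed in: Blue upright (0.08 rad) in the ringed hole, within 5 mm of its centre, foot 55 mm or more below the rack top; yellow in the sloping rest, foot within 8 mm of rest_foot, cap point within 12 mm of rest_cap; green in its hole, moved under 10 mm; blue and yellow released, at rest (all of step 2 and all of step 3 and distance of green_tube from where it was at the start of the episode below 0.01 m and angle between green_tube's own z axis and vertical below 0.1 rad); the robot touches nothing.
It fails at once if the green tube is pulled or knocked out of place (30 mm) (distance of green_tube from where it was at the start of the episode above 0.03 m).
It fails at once if the thread spool is moved by more than 30 mm or knocked over (distance of spool from where it was at the start of the episode above 0.03 m or angle between spool's own z axis and vertical above 0.5 rad).
It fails at once if the scissors are moved by more than 30 mm (distance of scissors from where it was at the start of the episode above 0.03 m).
It fails at once if a tube falls freely (faster than 0.5 m/s while touching nothing) ((contact force between blue_tube and anything else below 0.02 N and linear speed of blue_tube above 0.5 m/s) or (contact force between yellow_tube and anything else below 0.02 N and linear speed of yellow_tube above 0.5 m/s)).
It also fails if it takes over 67 s, if anything falls off the work surface, if the arm or the gripper's body presses on something with over 40 N, if the wrist force passes 120 N, or if a joint passes its speed limit or range.

### The arm

A 6-joint arm with a two-finger parallel gripper is mounted at the origin on the work surface. World frame = base frame: x ahead of the robot, y to its left, z up, the work surface at z = 0. Lengths are in m, angles in rad, forces in N, time in s.
With the tool pointing down it reaches from about 0.35 to 0.975 m from the base axis. Payload 4.9 kg.
Tool frame: the origin (TCP) lies at the very end of the fingers, on their centre line; the grasp point (between the pads) lies ctrl.hold_point_z behind it (ctrl.hold_point_z is the distance from the TCP to the grasp point, in m); z points along the fingers, y is the line along which they close (so a half turn about z gives the same grasp; the last joint's range is limited). The gripper opens to 85 mm and grips with 20 to 120 N. Pads are 22 mm wide; open, the fingers measure 114 mm over their backs; the gripper's body (76 mm by 85 mm) begins 54 mm behind the grasp point. The pads swing forward as they close: fully open they stand 13 mm farther back than shut.
Start: joints at [-1.231, 0.053, 1.613, -0, 1.476, -0.119], TCP at [0.277, -0.56, 0.231] pointing down, gripper open.
Joint ranges: [-3.01, 3.01], [-1.01, 2.22], [0.06, 2.58], [-1.02, 4.17], [0.09, 2.62], [-3.14, 3.14]. Speed limits (rad/s): [2.57, 2.57, 3.14, 3.14, 3.14, 3.14].

### API

Orientations are given as a rotation vector (axis times angle).
In Python, from station import ctrl gives the robot as it stands. The module is installed in compiled form; this text tells all that it offers.
- The arm moves only by the tool jog_arm, never from a script. Its argument "deltas" is a list of rows, each a list of 3 entries, a list of its own where there are three numbers: the closure, from -1 (fully open) to 1 (shut), then the shift along the world's x, y, z scaled (see below), then the turn, a rotation vector about the world's x, y, z scaled (see below). A call has 1 to 12 rows; each row is the pose to reach, as a shift and turn from the pose commanded when the call began, turning the shorter way round; what a row does not reach only later rows make up. The controller multiplies each number of a shift by 0.4 m and each number of a turn by 180 degrees. A row lasts 1/12 s, in which the tool goes at most 41.7 mm and 7.16 degrees, less where a joint would pass 70% of its speed; a pose out of reach is approached as far as the arm can. A call with a number of a shift or a turn outside -1 to 1 is refused whole. A call with a gripper value outside its range is refused whole. The fingers move at their own pace and stop on an object; "squeeze" is the grip in N (left out, the last holds). Time passes only in rows, so rows that repeat a pose let the fingers close. It gives the time, the measured TCP pose, the force, the opening and the grip force at its end, in the units of the state.
- ctrl.get_obs(): the state, without advancing time (a new reading comes with each control period).
- ctrl.get_image(name): name is "side" or "top" or "wrist"; returns the picture (420x560x3 uint8, red, green, blue); there is no depth.
- ctrl.get_calibration(name): a dict with "K" (3x3 intrinsics, pixels), "extrinsics" (4x4, takes a point from world to camera coordinates). Camera axes: x right, y down, z forward; pixel columns grow to the right and rows downward; lengths in m; the calibration is good to about 2 mm. A picture is of the moment at which its call begins: read the wrist's pose just before it. get_calibration takes no time and is no camera call; for the wrist camera it gives the pose at the moment of the call.
- ctrl.finish_job(): hands the job in; it is judged then, once.
The state is a dict: "t": time; "q": joint angles; "dq": joint speeds; "effort": joint torques, N m; "tool_pos": TCP position; "tool_rot": TCP orientation; "contact_force": force on the tool from outside, world axes, zero at the start; "wrist_torque": the same for the moment, N m; "opening": finger opening in m; "grip_force": force on a finger pad.
Only numpy, scipy, OpenCV 4.12 (cv2) and the standard library are available. Lean on these libraries where they do the work, as an engineer would, in place of code of your own. Each camera call takes 0.05 s, during which the arm holds its last target. There are 200 camera calls.

## Working session

There is one attempt and no reset: what is moved stays moved. The work goes in short steps, Python scripts to look and compute and a tool call to move; the robot and the scene stay as the last step left them, time stands still between calls to the robot, and variables do not carry over. Pictures are saved under pics/ and viewed, at most 12 in all, crops included, and the job is handed in when it is done.

Besides the shell and the picture viewer there is one more tool, called after ">>>" as name([rows], argument=value, ...), one row to a line, values as JSON. jog_arm: Moves the arm, as the interface text tells. Its arguments: {"type":"object","properties":{"deltas":{"type":"array","items":{"type":"array"}},"squeeze":{"type":"number"}},"required":["deltas"]}

```bash
mkdir -p pics; ls; python3 - <<'E'
from station import ctrl
import cv2,numpy as np
np.set_printoptions(precision=4,suppress=True)
o=ctrl.get_obs();print(o,ctrl.hold_point_z)
for n in ("top","side"):
    im=ctrl.get_image(n);cv2.imwrite(f"pics/{n}0.png",im[:,:,::-1]);c=ctrl.get_calibration(n);print(n,c)
E
```

```text
pics
{'t': 0.0, 'q': array([-1.231 ,  0.0534,  1.6143, -0.    ,  1.476 , -0.119 ]), 'dq': array([ 0.0013,  0.0001,  0.0004,  0.0003, -0.0005, -0.0001]), 'effort': array([ -0.0007, -39.3677, -37.0178,  -0.0002,   0.0072,   0.    ]), 'tool_pos': array([ 0.2766, -0.5598,  0.23  ]), 'tool_rot': array([-3.0572, -0.7139,  0.0004]), 'contact_force': array([ 0.2603,  0.2288, -0.0605]), 'wrist_torque': array([ 0.0039, -0.0229,  0.0354]), 'grip_force': 0.0, 'opening': 0.08522853299872088} 0.0187
top {'K': array([[489.8896,   0.    , 288.1279],
       [  0.    , 489.8896, 216.5705],
       [  0.    ,   0.    ,   1.    ]]), 'extrinsics': array([[ 0.002 , -1.    , -0.0062,  0.017 ],
       [-0.9865, -0.001 , -0.1636,  0.618 ],
       [ 0.1636,  0.0064, -0.9865,  1.3799],
       [ 0.    ,  0.    ,  0.    ,  1.    ]])}
side {'K': array([[418.6316,   0.    , 289.1732],
       [  0.    , 418.6316, 210.9166],
       [  0.    ,   0.    ,   1.    ]]), 'extrinsics': array([[-0.8682, -0.4956,  0.0244,  0.5268],
       [-0.2858,  0.4593, -0.841 ,  0.2436],
       [ 0.4056, -0.7372, -0.5404,  0.8705],
       [ 0.    ,  0.    ,  0.    ,  1.    ]])}
```

View pics/top0.png

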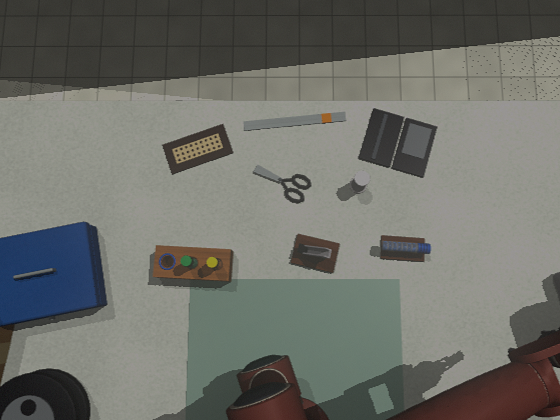

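View pics/side0.png

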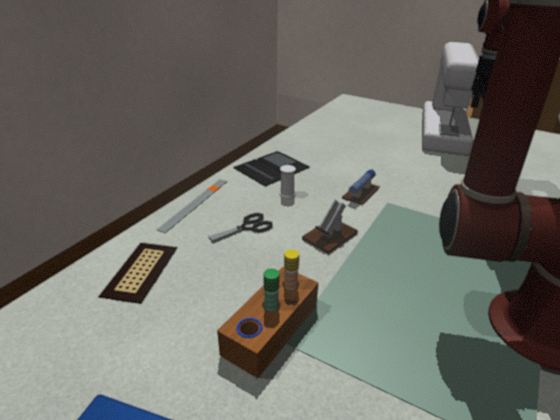

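The top view shows the blue tube at about (405,247) with its cap to the right, the rest at (315,253), the empty ringed hole at (167,261), green at (186,261) and yellow at (212,263). The scissors are at (283,184) and the spool at (357,185). The side view agrees, and the trough rises to the right, towards -y.

```bash
cat > h.py <<'E'
import cv2,numpy as np
from scipy.spatial.transform import Rotation as R
from station import ctrl
np.set_printoptions(precision=4,suppress=True)
def ray(c,uv):
    E=c["extrinsics"];Rm=E[:3,:3];o=-Rm.T@E[:3,3]
    d=Rm.T@np.linalg.inv(c["K"])@np.array([uv[0],uv[1],1.]);return o,d/np.linalg.norm(d)
def onz(c,uv,z):
    o,d=ray(c,uv);return o+d*(z-o[2])/d[2]
def tri(c1,u1,c2,u2):
    o1,d1=ray(c1,u1);o2,d2=ray(c2,u2)
    s=np.linalg.lstsq(np.c_[d1,-d2],o2-o1,rcond=None)[0];a=o1+s[0]*d1;b=o2+s[1]*d2
    return (a+b)/2,np.linalg.norm(a-b)
def proj(c,p):
    q=c["extrinsics"]@np.r_[p,1];u=c["K"]@q[:3];return u[:2]/u[2]
def mask(im,lo,hi,k=3):
    m=cv2.inRange(cv2.cvtColor(im,cv2.COLOR_RGB2HSV),np.array(lo),np.array(hi))
    return cv2.morphologyEx(m,cv2.MORPH_CLOSE,np.ones((k,k),np.uint8))
def blobs(m,amin=20):
    cs=cv2.findContours(m,cv2.RETR_EXTERNAL,cv2.CHAIN_APPROX_NONE)[0]
    return sorted([c for c in cs if cv2.contourArea(c)>amin],key=cv2.contourArea,reverse=True)
BLUE=((105,120,60),(130,255,255));BROWN=((0,70,20),(20,255,200));YEL=((24,120,80),(35,255,255));GRN=((50,120,40),(85,255,255))
E
python3 - <<'E'
from h import *
im=cv2.imread("pics/top0.png")[:,:,::-1].copy();c=ctrl.get_calibration("top")
for n,k,z in(("br",BROWN,.01),("blue",BLUE,.042),("yel",YEL,.15),("grn",GRN,.15)):
    for b in blobs(mask(im,*k))[:8]:
        r=cv2.minAreaRect(b)
        if not 200<r[0][1]<300: continue
        P=[onz(c,p,z)[:2] for p in cv2.boxPoints(r)]
        print(n,np.array(r[0]),r[1],cv2.contourArea(b),onz(c,r[0],z),"\n",np.array(P).round(3).tolist())
for n,uv,z in(("spool",(360,180),.09),("sc",(283,184),0)):print(n,onz(c,uv,z))
for n in("wrist",):print(ctrl.get_calibration(n))
E
```

```text
br [192.4293 262.807 ] (78.18315887451172, 32.11527633666992) 2378.5 [0.4856 0.3014 0.01  ] 
 [[0.444, 0.418], [0.539, 0.417], [0.527, 0.184], [0.432, 0.187]]
br [314.9049 252.6541] (42.71583557128906, 29.488813400268555) 494.0 [ 0.5163 -0.0615  0.01  ] 
 [[0.488, 0.01], [0.574, -0.01], [0.545, -0.134], [0.46, -0.112]]
br [402.4663 238.961 ] (41.401512145996094, 4.913692474365234) 154.0 [ 0.5575 -0.3225  0.01  ] 
 [[0.555, -0.26], [0.569, -0.262], [0.56, -0.385], [0.546, -0.383]]
blue [ 43.75 272.75] (85.31051635742188, 105.90271759033203) 7890.0 [0.454  0.7247 0.042 ] 
 [[0.545, 0.909], [0.607, 0.609], [0.365, 0.544], [0.306, 0.837]]
blue [424. 247.] (10.822290420532227, 6.846755504608154) 52.0 [ 0.5303 -0.3768  0.042 ] 
 [[0.522, -0.36], [0.542, -0.363], [0.538, -0.394], [0.519, -0.391]]
yel [211.5 262. ] (10.0, 11.0) 84.0 [0.478  0.2222 0.15  ] 
 [[0.491, 0.237], [0.491, 0.208], [0.465, 0.207], [0.465, 0.237]]
grn [185.5 260.5] (9.0, 9.0) 65.0 [0.4819 0.292  0.15  ] 
 [[0.494, 0.305], [0.494, 0.28], [0.47, 0.28], [0.47, 0.304]]
spool [ 0.7182 -0.1886  0.09  ]
sc [0.7274 0.0342 0.    ]
{'K': array([[328.241 ,   0.    , 282.5556],
       [  0.    , 328.241 , 206.4654],
       [  0.    ,   0.    ,   1.    ]]), 'extrinsics': array([[ 0.4443, -0.8959, -0.0008, -0.6247],
       [-0.852 , -0.4229,  0.3086, -0.0412],
       [-0.2768, -0.1364, -0.9512,  0.3793],
       [ 0.    ,  0.    ,  0.    ,  1.    ]])}
```

>>> jog_arm([
  [-1, [0.63, 0.6, 0.05], [0, 0, 0.333]],
  [-1, [0.63, 0.6, 0.05], [0, 0, 0.333]],
  [-1, [0.63, 0.6, 0.05], [0, 0, 0.333]],
  [-1, [0.63, 0.6, 0.05], [0, 0, 0.333]],
  [-1, [0.63, 0.6, 0.05], [0, 0, 0.333]],
  [-1, [0.63, 0.6, 0.05], [0, 0, 0.333]],
  [-1, [0.63, 0.6, 0.05], [0, 0, 0.333]],
  [-1, [0.63, 0.6, 0.05], [0, 0, 0.333]],
  [-1, [0.63, 0.6, 0.05], [0, 0, 0.333]],
  [-1, [0.63, 0.6, 0.05], [0, 0, 0.333]],
  [-1, [0.63, 0.6, 0.05], [0, 0, 0.333]],
  [-1, [0.63, 0.6, 0.05], [0, 0, 0.333]],
])

```text
t: 1.1
tool_pos: [0.528, -0.321, 0.2507]
tool_rot: [-2.295, -2.144, 0.001]
contact_force: [0.1, -0.8, -0.5]
opening: 0.0854
grip_force: 0.0
```

```bash
python3 - <<'E'
from h import *
c=ctrl.get_calibration("wrist");im=ctrl.get_image("wrist");cv2.imwrite("pics/w1.png",im[:,:,::-1]);np.savez("w1.npz",K=c["K"],extrinsics=c["extrinsics"])
o=ctrl.get_obs();print(o["t"],o["q"],o["tool_pos"],R.from_rotvec(o["tool_rot"]).as_matrix())
E
```

```text
1.15 [-0.6671  0.0258  1.608  -0.0005  1.5085 -0.5988] [ 0.5278 -0.3214  0.2508] [[ 0.0682  0.9977 -0.0009]
 [ 0.9977 -0.0682  0.0001]
 [ 0.     -0.0009 -1.    ]]
```

View pics/w1.png

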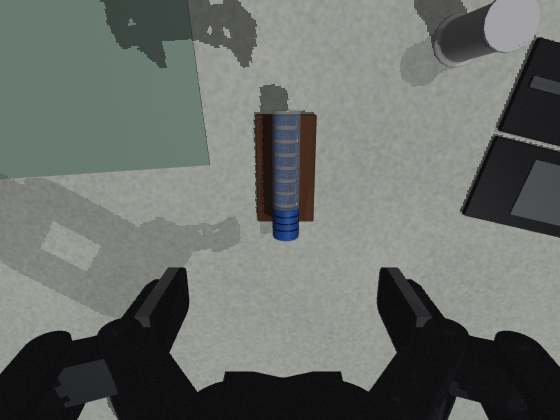

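The wrist view shows the tube in the saddle. Its foot end is at about (286,112), its cap end at (286,241), and the cap covers rows 208-241.

```bash
python3 - <<'E'
from h import *
c=np.load("w1.npz");im=cv2.imread("pics/w1.png")[:,:,::-1].copy()
roi=np.zeros(im.shape[:2],np.uint8);roi[95:250,245:325]=255
m=mask(im,(105,60,40),(130,255,255),5)&roi
b=blobs(m)[0];r=cv2.minAreaRect(b);bp=cv2.boxPoints(r);print("tube",r,bp.tolist())
for p in bp: print(onz(c,p,.042)[:2],onz(c,p,.057)[:2])
print("ctr",onz(c,r[0],.042))
m2=mask(im,(0,60,20),(20,255,220),5)&roi
m2|=m
m2[222:]=0
b=blobs(m2)[0];r=cv2.minAreaRect(b);print("saddle",r)
P=np.array([onz(c,p,.008) for p in cv2.boxPoints(r)]);print(P,P.mean(0))
mc=mask(im,(105,150,60),(130,255,255),3)&roi;b=blobs(mc);print([cv2.boundingRect(x) for x in b])
for v in(112,208,241):print(v,onz(c,(286,v),.042),onz(c,(286,v),.057))
E
```

```text
tube ((285.5, 177.5), (125.0, 25.0), 90.0) [[273.0, 115.0], [298.0, 115.0], [298.0, 240.0], [273.0, 240.0]]
[ 0.5221 -0.2568] [ 0.5226 -0.2562]
[ 0.5479 -0.2585] [ 0.5473 -0.2578]
[ 0.5407 -0.3987] [ 0.5403 -0.392 ]
[ 0.5116 -0.3968] [ 0.5125 -0.3902]
ctr [ 0.5308 -0.3235  0.042 ]
saddle ((285.5, 167.5), (107.0, 61.0), 90.0)
[[ 0.5008 -0.2557  0.008 ]
 [ 0.5696 -0.2603  0.008 ]
 [ 0.5652 -0.3894  0.008 ]
 [ 0.4889 -0.3844  0.008 ]] [ 0.5311 -0.3225  0.008 ]
[(274, 209, 25, 32)]
112 [ 0.5357 -0.2547  0.042 ] [ 0.5356 -0.2542  0.057 ]
208 [ 0.5292 -0.3586  0.042 ] [ 0.5294 -0.3537  0.057 ]
241 [ 0.5266 -0.3991  0.042 ] [ 0.5269 -0.3924  0.057 ]
```

>>> jog_arm([
  [-1, [-0.05, 0.6, 0.1], [0, 0, -0.05]],
  [-1, [-0.05, 0.6, 0.1], [0, 0, -0.05]],
  [-1, [-0.05, 0.6, 0.1], [0, 0, -0.05]],
  [-1, [-0.05, 0.6, 0.1], [0, 0, -0.05]],
  [-1, [-0.05, 0.6, 0.1], [0, 0, -0.05]],
  [-1, [-0.05, 0.6, 0.1], [0, 0, -0.05]],
  [-1, [-0.05, 0.6, 0.1], [0, 0, -0.05]],
  [-1, [-0.05, 0.6, 0.1], [0, 0, -0.05]],
])

```text
t: 1.82
tool_pos: [0.5085, -0.0802, 0.292]
tool_rot: [2.453, 1.96, 0.001]
contact_force: [0.1, -0.3, 0.4]
opening: 0.0855
grip_force: 0.0
```

```bash
python3 - <<'E'
from h import *
c=ctrl.get_calibration("wrist");im=ctrl.get_image("wrist");cv2.imwrite("pics/w2.png",im[:,:,::-1]);np.savez("w2.npz",K=c["K"],extrinsics=c["extrinsics"])
o=ctrl.get_obs();print(o["t"],o["q"],o["tool_pos"])
E
```

```text
1.8667 [-0.3025 -0.2431  1.7898 -0.0007  1.5943 -0.0785] [ 0.5085 -0.0812  0.2914]
```

>>> jog_arm([
  [-1, [-0.05, 0.8, 0.1], [0, 0, 0.05]],
  [-1, [-0.05, 0.8, 0.1], [0, 0, 0.05]],
  [-1, [-0.05, 0.8, 0.1], [0, 0, 0.05]],
  [-1, [-0.05, 0.8, 0.1], [0, 0, 0.05]],
  [-1, [-0.05, 0.8, 0.1], [0, 0, 0.05]],
  [-1, [-0.05, 0.8, 0.1], [0, 0, 0.05]],
  [-1, [-0.05, 0.8, 0.1], [0, 0, 0.05]],
  [-1, [-0.05, 0.8, 0.1], [0, 0, 0.05]],
  [-1, [-0.05, 0.8, 0.1], [0, 0, 0.05]],
  [-1, [-0.05, 0.8, 0.1], [0, 0, 0.05]],
])

```text
t: 2.7
tool_pos: [0.4895, 0.2392, 0.3306]
tool_rot: [2.294, 2.147, -0.002]
contact_force: [-0.3, -0.8, 1.0]
opening: 0.0855
grip_force: 0.0
```

```bash
python3 - <<'E'
from h import *
c=ctrl.get_calibration("wrist");im=ctrl.get_image("wrist");cv2.imwrite("pics/w3.png",im[:,:,::-1]);np.savez("w3.npz",K=c["K"],extrinsics=c["extrinsics"])
o=ctrl.get_obs();print(o["t"],o["q"],o["tool_pos"])
E
```

```text
2.75 [ 0.3168 -0.1784  1.6709 -0.0008  1.6507  0.3844] [0.4895 0.2383 0.3304]
```

View pics/w2.png

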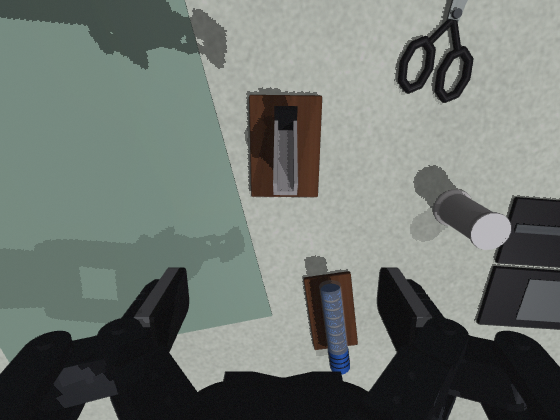

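View pics/w3.png

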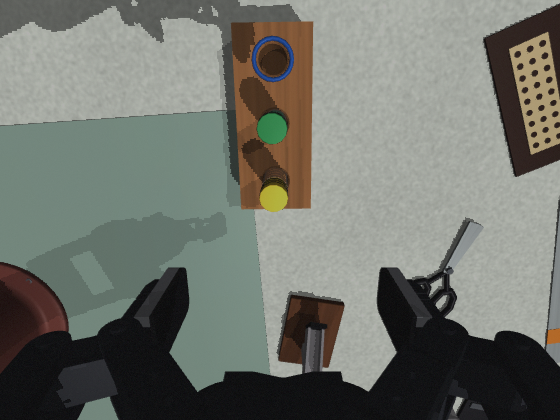

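View w2 shows the rest base from (248,93) to (322,197), with the stop at (286,113) and the trough running down the image. View w3 shows the ring at (273,59), the green cap at (272,128), the yellow cap at (274,198), and the rack top spanning (232,22)-(312,209).

```bash
python3 - <<'E'
from h import *
def ld(n): return np.load(n+".npz"),cv2.imread(f"pics/{n}.png")[:,:,::-1].copy()
c,im=ld("w2")
roi=np.zeros(im.shape[:2],np.uint8);roi[85:205,243:328]=255
m=mask(im,(0,60,15),(20,255,220),5)&roi
b=blobs(m)[0];h=cv2.convexHull(b);q=cv2.approxPolyDP(h,6,True)[:,0];print(q.tolist(),cv2.minAreaRect(b))
P=np.array([onz(c,p,.012)[:2] for p in q]);print(P)
bp=cv2.boxPoints(cv2.minAreaRect(b));P=np.array([onz(c,p,.012)[:2] for p in bp]);print("box",P,P.mean(0))
# trough rails: gray low saturation bright inside
hs=cv2.cvtColor(im,cv2.COLOR_RGB2HSV)
t=((hs[:,:,1]<45)&(hs[:,:,2]>70)).astype(np.uint8)*255;t[:118]=0;t[196:]=0;t[:,:268]=0;t[:,304:]=0
for v in(130,145,160,175,188):
    x=np.where(t[v])[0];print(v,x.min(),x.max())
c,im=ld("w3")
roi=np.zeros(im.shape[:2],np.uint8);roi[15:215,225:320]=255
m=mask(im,*BLUE)&roi;b=blobs(m)[0];e=cv2.fitEllipse(b);print("ring",e,onz(c,e[0],.07))
for n,k in(("y",YEL),("g",GRN)):
    b=blobs(mask(im,*k)&roi)[0];e=cv2.minEnclosingCircle(b);print(n,e,onz(c,e[0],.15))
m=mask(im,(0,60,15),(35,255,255),7)&roi
b=blobs(m)[0];bp=cv2.boxPoints(cv2.minAreaRect(b));P=np.array([onz(c,p,.07)[:2] for p in bp]);print("rack",bp.tolist(),P,P.mean(0))
E
```

```text
[[321, 96], [317, 196], [252, 196], [249, 96]] ((285.0, 145.5), (101.0, 72.0), 90.0)
[[ 0.573  -0.0098]
 [ 0.5445 -0.1337]
 [ 0.4594 -0.1146]
 [ 0.4873  0.0094]]
box [[ 0.4876  0.0105]
 [ 0.5732 -0.0087]
 [ 0.5497 -0.1349]
 [ 0.4555 -0.1137]] [ 0.5165 -0.0617]
130 274 296
145 274 296
160 273 296
175 273 297
188 273 297
ring ((272.3376770019531, 58.44214630126953), (40.94699478149414, 44.6284065246582), 178.5096893310547) [0.4858 0.3624 0.07  ]
y ((273.5, 197.6666717529297), 14.166769027709961) [0.479  0.2227 0.15  ]
g ((271.8351745605469, 127.95604705810547), 15.525212287902832) [0.4825 0.2925 0.15  ]
rack [[231.0, 21.0], [312.0, 21.0], [312.0, 211.0], [231.0, 211.0]] [[0.4435 0.4026]
 [0.5317 0.3969]
 [0.5237 0.1779]
 [0.4187 0.1847]] [0.4794 0.2905]
```

```bash
cat >> h.py <<'E'
def axes(yaw):
    y=np.radians(yaw);return np.array([np.cos(y),np.sin(y),0]),np.array([-np.sin(y),np.cos(y),0])
Z=np.array([0,0,1.])
def tool(yaw,tilt=0):  # tool down, closing along frame x; then turned by tilt deg about frame x
    x,y=axes(yaw);return R.from_rotvec(x*np.radians(tilt)).as_matrix()@np.c_[y,x,-Z]
def delta(tcp,Rt):
    o=ctrl.get_obs();R0=R.from_rotvec(o["tool_rot"]).as_matrix()
    s=(np.array(tcp)-o["tool_pos"])/.4;t=R.from_matrix(Rt@R0.T).as_rotvec()/np.pi
    print("t",o["t"],"shift",s.round(4),"turn",t.round(4),"rows",np.linalg.norm(s)*.4/.0417,np.linalg.norm(t)*180/7.16,"open",o["opening"],"grip",o["grip_force"],"F",o["contact_force"])
SAD=np.array([.5306,-.3325,.028]);SY=-3.7
RC=np.array([.5161,-.0622,0]);RY=-12.8
rx,ry=axes(RY);FOOT=RC+.045*ry+.05*Z;AX=(-ry+Z)/2**.5
RING=np.array([.4858,.3624,.07]);KY=-2.8
E
python3 - <<'E'
from h import *
print(FOOT,FOOT+.12*AX)
delta(np.r_[SAD[:2],.15],tool(SY))
c=np.load("w2.npz");p=onz(c,(285.3,188),.1);print("trough lateral",(p-RC)@rx,(onz(c,(285.3,130),.05)-RC)@rx)
E
```

```text
[ 0.5261 -0.0183  0.05  ] [ 0.5073 -0.1011  0.1349]
t 2.75 shift [ 0.1027 -1.4271 -0.4511] turn [ 0.0004 -0.0004  0.001 ] rows 14.390111175576147 0.028682397793965968 open 0.08565745212987369 grip 0.0 F [-0.2339 -0.5125 -0.455 ]
trough lateral -3.278118353198762e-05 0.00016158447385488696
```

Geometry agrees. Now to the saddle.

>>> jog_arm([
  [-1, [0.05, -0.95, -0.1], [0, 0, 0]],
  [-1, [0.05, -0.95, -0.1], [0, 0, 0]],
  [-1, [0.05, -0.95, -0.1], [0, 0, 0]],
  [-1, [0.05, -0.95, -0.1], [0, 0, 0]],
  [-1, [0.05, -0.95, -0.1], [0, 0, 0]],
  [-1, [0.05, -0.95, -0.1], [0, 0, 0]],
  [-1, [0.05, -0.95, -0.1], [0, 0, 0]],
  [-1, [0.05, -0.95, -0.1], [0, 0, 0]],
  [-1, [0.05, -0.95, -0.1], [0, 0, 0]],
  [-1, [0.05, -0.95, -0.1], [0, 0, 0]],
])

```text
t: 3.58
tool_pos: [0.5069, -0.1478, 0.2895]
tool_rot: [-2.304, -2.135, 0.005]
contact_force: [-1.1, 0.3, -0.3]
opening: 0.0855
grip_force: 0.0
```

>>> jog_arm([
  [-1, [0.053, -0.477, -0.35], [0, 0, 0]],
  [-1, [0.053, -0.477, -0.35], [0, 0, 0]],
  [-1, [0.053, -0.477, -0.35], [0, 0, 0]],
  [-1, [0.053, -0.477, -0.35], [0, 0, 0]],
  [-1, [0.053, -0.477, -0.35], [0, 0, 0]],
  [-1, [0.053, -0.477, -0.35], [0, 0, 0]],
  [-1, [0.053, -0.477, -0.35], [0, 0, 0]],
  [-1, [0.053, -0.477, -0.35], [0, 0, 0]],
  [-1, [0.053, -0.477, -0.35], [0, 0, 0]],
])

```text
t: 4.33
tool_pos: [0.5294, -0.3317, 0.1517]
tool_rot: [-2.295, -2.145, -0.0]
contact_force: [0.4, -0.5, -0.9]
opening: 0.0854
grip_force: 0.0
```

```bash
python3 - <<'E'
from h import *
delta(SAD,tool(SY))
E
```

```text
t 4.3333 shift [ 0.0031 -0.002  -0.3094] turn [-0.0001  0.      0.001 ] rows 2.9676660689620706 0.02502338555875025 open 0.0854254396212055 grip 0.0 F [ 0.4295 -0.4951 -0.8648]
```

>>> jog_arm([
  [-1, [0.003, -0.002, -0.1], [0, 0, 0]],
  [-1, [0.003, -0.002, -0.2], [0, 0, 0]],
  [-1, [0.003, -0.002, -0.26], [0, 0, 0]],
  [-1, [0.003, -0.002, -0.309], [0, 0, 0]],
  [-1, [0.003, -0.002, -0.309], [0, 0, 0]],
  [-1, [0.003, -0.002, -0.309], [0, 0, 0]],
  [1, [0.003, -0.002, -0.309], [0, 0, 0]],
  [1, [0.003, -0.002, -0.309], [0, 0, 0]],
  [1, [0.003, -0.002, -0.309], [0, 0, 0]],
  [1, [0.003, -0.002, -0.309], [0, 0, 0]],
  [1, [0.003, -0.002, -0.309], [0, 0, 0]],
  [1, [0.003, -0.002, -0.309], [0, 0, 0]],
], squeeze=40)

```text
t: 5.33
tool_pos: [0.5303, -0.3324, 0.029]
tool_rot: [-2.292, -2.146, 0.003]
contact_force: [-6.2, 0.7, 7.8]
opening: 0.0287
grip_force: 39.1
```

>>> jog_arm([
  [1, [0, 0, 0], [0, 0, 0]],
  [1, [0, 0, 0], [0, 0, 0]],
  [1, [0, 0, 0], [0, 0, 0]],
  [1, [0, 0, 0], [0, 0, 0]],
])

```text
t: 5.67
tool_pos: [0.5304, -0.3324, 0.0291]
tool_rot: [-2.292, -2.146, 0.003]
contact_force: [-5.2, 0.9, 7.4]
opening: 0.0288
grip_force: 39.1
```

```bash
python3 - <<'E'
from h import *
R0=tool(SY)
# target above rest: 60 mm off along lift
s=.079;w=.014
tz=-(ry+Z)/2**.5
T=FOOT+AX*s+tz*w
print("place tcp",T,"above",T-tz*.07+AX*.003)
delta(T-tz*.07+AX*.003,tool(RY,-45)); print(tool(RY,-45)[:,2],tz)
E
```

```text
place tcp [ 0.5115 -0.0824  0.096 ] above [ 0.522  -0.0362  0.1476]
t 5.6667 shift [-0.0209  0.7405  0.2963] turn [-0.2476  0.0353 -0.0473] rows 7.653161300339958 6.39878879346961 open 0.02879828628895409 grip 39.11786735057831 F [-5.2219  0.9348  7.3568]
[-0.1567 -0.6895 -0.7071] [-0.1567 -0.6895 -0.7071]
```

>>> jog_arm([
  [1, [0, 0, 0.05], [0, 0, 0]],
  [1, [0, 0, 0.15], [0, 0, 0]],
  [1, [0, 0, 0.25], [0, 0, 0]],
  [1, [0, 0, 0.35], [0, 0, 0]],
  [1, [0, 0, 0.45], [0, 0, 0]],
  [1, [0, 0, 0.5], [0, 0, 0]],
  [1, [0, 0, 0.5], [0, 0, 0]],
])

```text
t: 6.25
tool_pos: [0.5339, -0.3341, 0.2362]
tool_rot: [2.284, 2.138, 0.003]
contact_force: [0.3, -0.3, 0.8]
opening: 0.0282
grip_force: 39.8
```

```bash
python3 - <<'E'
from h import *
tz=-(ry+Z)/2**.5;T=FOOT+AX*.079+tz*.013
delta(T-tz*.1+AX*.003,tool(RY,-45))
E
```

```text
t 6.25 shift [-0.0175  0.798  -0.1669] turn [-0.2448  0.039  -0.0489] rows 7.82172426407484 6.352034308550429 open 0.028230727549893232 grip 39.76603925228119 F [ 0.2865 -0.2978  0.7569]
```

>>> jog_arm([
  [1, [-0.01, 0.8, 0], [-0.245, 0.037, -0.049]],
  [1, [-0.01, 0.8, 0], [-0.245, 0.037, -0.049]],
  [1, [-0.01, 0.8, 0], [-0.245, 0.037, -0.049]],
  [1, [-0.01, 0.8, 0], [-0.245, 0.037, -0.049]],
  [1, [-0.01, 0.8, 0], [-0.245, 0.037, -0.049]],
  [1, [-0.01, 0.8, 0], [-0.245, 0.037, -0.049]],
  [1, [-0.01, 0.8, 0], [-0.245, 0.037, -0.049]],
  [1, [-0.01, 0.8, 0], [-0.245, 0.037, -0.049]],
  [1, [-0.01, 0.8, 0], [-0.245, 0.037, -0.049]],
  [1, [-0.01, 0.8, 0], [-0.245, 0.037, -0.049]],
  [1, [-0.01, 0.8, 0], [-0.245, 0.037, -0.049]],
])

```text
t: 7.17
tool_pos: [0.5269, -0.0122, 0.2268]
tool_rot: [1.988, 1.581, -0.818]
contact_force: [-0.1, -0.7, 0.1]
opening: 0.0287
grip_force: 39.8
```

```bash
python3 - <<'E'
from h import *
tz=-(ry+Z)/2**.5;T=FOOT+AX*.079+tz*.013
delta(T-tz*.03+AX*.003,tool(RY,-45));delta(T+AX*.003,tool(RY,-45))
im=ctrl.get_image("side");cv2.imwrite("pics/s1.png",cv2.resize(im[150:300,250:450,::-1],(800,600)))
c=ctrl.get_calibration("side");b=blobs(mask(im,(100,90,40),(130,255,255))[:300])
o=ctrl.get_obs();print(o["q"],o["tool_pos"],R.from_rotvec(o["tool_rot"]).as_matrix()[:,2])
E
```

```text
t 7.1667 shift [-0.0275 -0.1274 -0.2671] turn [-0.0025 -0.0005  0.0017] rows 2.850721865391254 0.07669526764046745 open 0.02872516613262163 grip 39.8377525806427 F [-0.0946 -0.6708  0.077 ]
t 7.1667 shift [-0.0392 -0.1791 -0.3201] turn [-0.0025 -0.0005  0.0017] rows 3.538737112119785 0.07669526764046745 open 0.02872516613262163 grip 39.8377525806427 F [-0.0946 -0.6708  0.077 ]
[ 0.1776  0.0579  1.752  -0.7036  1.6743  0.4568] [ 0.5269 -0.0128  0.2272] [-0.1618 -0.6829 -0.7124]
```

View pics/s1.png

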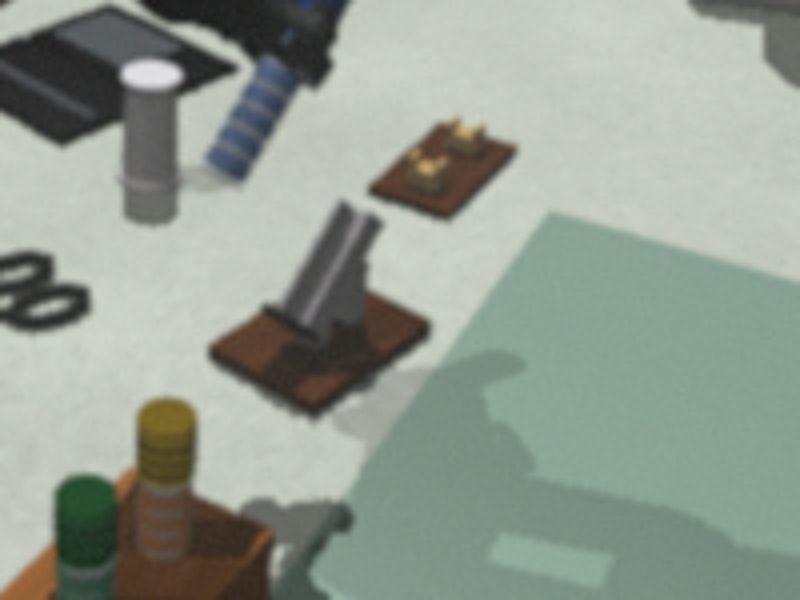

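The side crop shows the tube held parallel to the trough, with its foot at about (225,170) in the crop. The saddle is empty.

>>> jog_arm([
  [1, [-0.014, -0.064, -0.134], [-0.0025, -0.0005, 0.0017]],
  [1, [-0.028, -0.127, -0.267], [-0.0025, -0.0005, 0.0017]],
  [1, [-0.028, -0.127, -0.267], [-0.0025, -0.0005, 0.0017]],
  [1, [-0.028, -0.127, -0.267], [-0.0025, -0.0005, 0.0017]],
  [1, [-0.028, -0.127, -0.267], [-0.0025, -0.0005, 0.0017]],
])

```text
t: 7.63
tool_pos: [0.514, -0.0647, 0.1194]
tool_rot: [1.98, 1.577, -0.824]
contact_force: [-0.1, 0.0, -0.0]
opening: 0.0286
grip_force: 39.9
```

```bash
python3 - <<'E'
from h import *
tz=-(ry+Z)/2**.5;T=FOOT+AX*.079+tz*.013
delta(T+AX*.003,tool(RY,-45))
o=ctrl.get_obs();Rm=R.from_rotvec(o["tool_rot"]).as_matrix();f=o["tool_pos"]-.013*Rm[:,2]+.079*Rm[:,0]
c=ctrl.get_calibration("side");im=ctrl.get_image("side");print("foot pred",f,proj(c,f),"cap pred",proj(c,f-.14*Rm[:,0]), "home foot",proj(c,FOOT))
u=proj(c,f).astype(int);cv2.imwrite("pics/s2.png",cv2.resize(im[u[1]-50:u[1]+40,u[0]-50:u[0]+70,::-1],(720,540),interpolation=cv2.INTER_NEAREST));print(u-50)
E
```

```text
t 7.6333 shift [-0.007  -0.0479 -0.0515] turn [ 0.0001 -0.001   0.0012] rows 0.6773702228895184 0.03984059141815266 open 0.028587453069286766 grip 39.85535502433777 F [-0.0644  0.0074 -0.0068]
foot pred [ 0.5285 -0.0013  0.0726] [317.3287 223.2785] cap pred [344.5835 175.0333] home foot [320.61   227.6664]
[267 173]
```

View pics/s2.png

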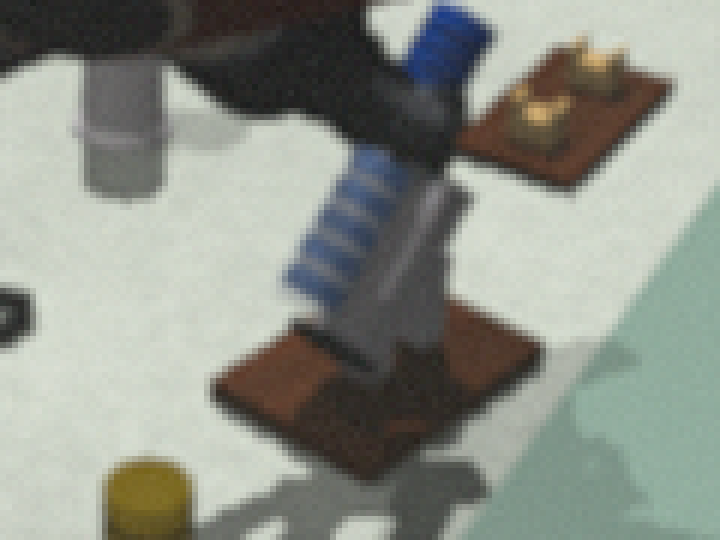

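The foot is about 25 mm off its home and lines up with the trough. The side camera's small offset applies equally to the tube and the rest. Lowering now.

>>> jog_arm([
  [1, [-0.002, -0.016, -0.017], [0, 0, 0]],
  [1, [-0.0045, -0.032, -0.034], [0, 0, 0]],
  [1, [-0.006, -0.04, -0.043], [0, 0, 0]],
  [1, [-0.007, -0.046, -0.0495], [0, 0, 0]],
  [1, [-0.007, -0.046, -0.0495], [0, 0, 0]],
  [1, [-0.007, -0.046, -0.0495], [0, 0, 0]],
])

```text
t: 8.18
tool_pos: [0.5132, -0.0812, 0.1012]
tool_rot: [1.978, 1.578, -0.818]
contact_force: [-0.1, 0.6, -0.4]
opening: 0.0288
grip_force: 39.9
```

```bash
python3 - <<'E'
from h import *
tz=-(ry+Z)/2**.5;T=FOOT+AX*.079+tz*.013
delta(T,tool(RY,-45))
o=ctrl.get_obs();e=o["tool_pos"]-T;print("err ax,perp,lat mm",1e3*e@AX,1e3*e@tz,1e3*e@rx)
E
```

```text
t 8.1833 shift [-0.0039 -0.0015 -0.0112] turn [-0.0001  0.0004  0.    ] rows 0.11470804656381135 0.01058773675281217 open 0.02878388231479921 grip 39.855308532714844 F [-0.1245  0.5729 -0.4387]
err ax,perp,lat mm 2.5150619593795827 -3.8272854608059403 1.380779700013506
```

>>> jog_arm([
  [1, [-0.0024, -0.0025, -0.004], [0, 0, 0]],
  [1, [-0.0047, -0.005, -0.0077], [0, 0, 0]],
  [1, [-0.0047, -0.005, -0.0077], [0, 0, 0]],
  [1, [-0.0047, -0.005, -0.0077], [0, 0, 0]],
])

```text
t: 8.52
tool_pos: [0.5122, -0.0824, 0.0993]
tool_rot: [1.978, 1.577, -0.815]
contact_force: [-1.9, 4.7, 4.8]
opening: 0.0285
grip_force: 40.6
```

```bash
python3 - <<'E'
from h import *
tz=-(ry+Z)/2**.5;T=FOOT+AX*.079+tz*.013
delta(T,tool(RY,-45))
o=ctrl.get_obs();e=o["tool_pos"]-T;F=o["contact_force"];print("err ax,perp,lat mm",1e3*e@AX,1e3*e@tz,1e3*e@rx,"F",F@AX,F@tz,F@rx)
E
```

```text
t 8.5167 shift [-0.0013  0.0017 -0.0066] turn [-0.0002  0.0011 -0.0001] rows 0.06654317765968745 0.02712226597038264 open 0.02849201426315538 grip 40.58864235877991 F [-1.9177  4.694   4.7581]
err ax,perp,lat mm 2.247004711969008 -1.4903389906043478 0.6554806339557151 F 0.42823158470232336 -6.300714715788948 -2.9099822453347466
```

>>> jog_arm([
  [1, [0.0004, 0.0017, -0.0018], [0, 0, 0]],
  [1, [0.0008, 0.0034, -0.0035], [0, 0, 0]],
  [1, [0.001, 0.0043, -0.0044], [0, 0, 0]],
  [1, [0.001, 0.0043, -0.0044], [0, 0, 0]],
])

```text
t: 8.85
tool_pos: [0.5118, -0.0815, 0.0981]
tool_rot: [1.977, 1.575, -0.819]
contact_force: [-3.6, 2.3, 7.4]
opening: 0.0288
grip_force: 40.5
```

```bash
python3 - <<'E'
from h import *
tz=-(ry+Z)/2**.5;T=FOOT+AX*.079+tz*.013
o=ctrl.get_obs();e=o["tool_pos"]-T;F=o["contact_force"];print("err ax,perp,lat mm",1e3*e@AX,1e3*e@tz,1e3*e@rx,"F",F@AX,F@tz,F@rx)
E
```

```text
err ax,perp,lat mm 0.8044835539261739 -1.1647137548445217 0.1297839648545218 F 4.207478499836757 -6.19635002533151 -4.061754260822616
```

>>> jog_arm([
  [0.2, [0, 0, 0], [0, 0, 0]],
  [0, [0, 0, 0], [0, 0, 0]],
  [-0.5, [0, 0, 0], [0, 0, 0]],
  [-1, [0, 0, 0], [0, 0, 0]],
  [-1, [0, 0, 0], [0, 0, 0]],
  [-1, [0, 0, 0], [0, 0, 0]],
  [-1, [0.01, 0.043, 0.044], [0, 0, 0]],
  [-1, [0.03, 0.13, 0.133], [0, 0, 0]],
  [-1, [0.05, 0.21, 0.22], [0, 0, 0]],
  [-1, [0.07, 0.3, 0.31], [0, 0, 0]],
  [-1, [0.07, 0.3, 0.31], [0, 0, 0]],
])

```text
t: 9.77
tool_pos: [0.5413, 0.0409, 0.224]
tool_rot: [1.978, 1.577, -0.811]
contact_force: [-0.2, -0.0, -0.2]
opening: 0.085
grip_force: 0.0
```

```bash
python3 - <<'E'
from h import *
c=ctrl.get_calibration("wrist");im=ctrl.get_image("wrist");i2=ctrl.get_image("side")
b=blobs(mask(im,(105,150,50),(130,255,255)))[0];r=cv2.minAreaRect(b);print("cap blob",r)
print("pred cap mid",proj(c,FOOT+.122*AX),"ends",proj(c,FOOT+.104*AX),proj(c,FOOT+.14*AX),"foot",proj(c,FOOT))
a=cv2.resize(i2[170:270,270:390,::-1],(480,400));cv2.imwrite("pics/s3.png",np.hstack([cv2.resize(im[:,:,::-1],(320,240)).copy() if 0 else cv2.copyMakeBorder(cv2.resize(im[:,:,::-1],(320,240)),0,160,0,0,0),a]))
E
```

```text
cap blob ((280.0, 230.0), (36.0, 28.0), 90.0)
pred cap mid [279.6647 226.1777] ends [279.5815 209.2371] [279.7451 242.5623] foot [279.0397  98.883 ]
```

View pics/s3.png

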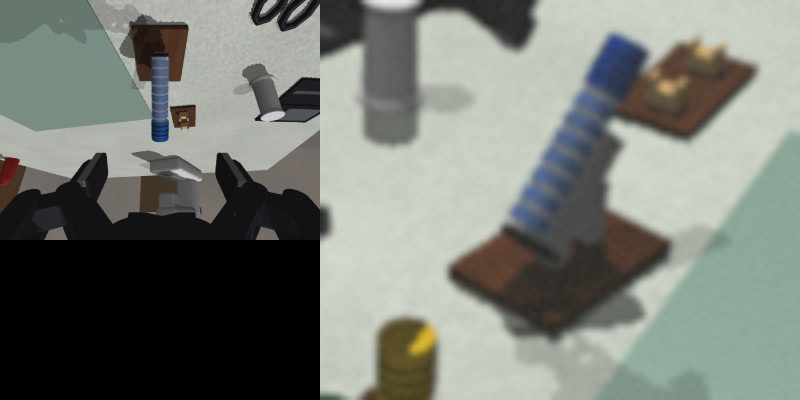

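The tube lies home with its foot on the stop, in both views. Next I regrasp it by the cap, with the tool along the tube axis.

```bash
python3 - <<'E'
from h import *
print(tool(RY,45)[:,2],-AX)
delta((.52,-.09,.34),tool(RY,0))
delta(FOOT+AX*.225,tool(RY,45))
E
```

```text
[ 0.1567  0.6895 -0.7071] [ 0.1567  0.6895 -0.7071]
t 9.8667 shift [-0.0562 -0.3278  0.2884] turn [ 0.2432 -0.0521  0.0002] rows 4.222717252289103 6.252029318306946 open 0.08537890995165519 grip 0.0 F [ 0.7678 -0.1688  0.4543]
t 9.8667 shift [-0.1291 -0.5365 -0.0389] turn [ 0.4869 -0.1076  0.0015] rows 5.306433128960488 12.536695048380325 open 0.08537890995165519 grip 0.0 F [ 0.7678 -0.1688  0.4543]
```

>>> jog_arm([
  [-1, [-0.02, -0.08, 0.15], [0.04, -0.009, 0]],
  [-1, [-0.04, -0.16, 0.29], [0.08, -0.018, 0]],
  [-1, [-0.056, -0.25, 0.29], [0.12, -0.027, 0]],
  [-1, [-0.056, -0.33, 0.29], [0.16, -0.035, 0]],
  [-1, [-0.07, -0.38, 0.29], [0.2, -0.044, 0]],
  [-1, [-0.08, -0.43, 0.29], [0.24, -0.053, 0]],
  [-1, [-0.1, -0.5, 0.25], [0.28, -0.062, 0]],
  [-1, [-0.12, -0.537, 0.2], [0.32, -0.07, 0.001]],
  [-1, [-0.129, -0.537, 0.15], [0.36, -0.08, 0.001]],
  [-1, [-0.129, -0.537, 0.1], [0.4, -0.088, 0.001]],
  [-1, [-0.129, -0.537, 0.05], [0.44, -0.097, 0.001]],
  [-1, [-0.129, -0.537, -0.039], [0.487, -0.1076, 0.0015]],
])

```text
t: 10.87
tool_pos: [0.4886, -0.1786, 0.2063]
tool_rot: [-2.022, -1.621, -0.761]
contact_force: [1.0, -1.3, -1.2]
opening: 0.0853
grip_force: 0.0
```

```bash
python3 - <<'E'
from h import *
delta(FOOT+AX*.225,tool(RY,45))
E
```

```text
t 10.8667 shift [0.0056 0.0127 0.007 ] turn [ 0.0212 -0.0039 -0.001 ] rows 0.14932288849234834 0.5428151544939078 open 0.08526572186820763 grip 0.0 F [ 0.9902 -1.2803 -1.2157]
```

>>> jog_arm([
  [-1, [0.0056, 0.0127, 0.007], [0.0212, -0.0039, -0.001]],
  [-1, [0.0056, 0.0127, 0.007], [0.0212, -0.0039, -0.001]],
  [-1, [0.0056, 0.0127, 0.007], [0.0212, -0.0039, -0.001]],
])

```text
t: 11.12
tool_pos: [0.4894, -0.1715, 0.2057]
tool_rot: [-1.976, -1.575, -0.808]
contact_force: [-0.2, -0.4, 0.1]
opening: 0.0856
grip_force: 0.0
```

```bash
python3 - <<'E'
from h import *
delta(FOOT+AX*.104,tool(RY,45))
c=ctrl.get_calibration("wrist");im=ctrl.get_image("wrist");cv2.imwrite("pics/w4.png",im[:,:,::-1])
for b in blobs(mask(im,(105,150,50),(130,255,255)))[:3]:print("cap blob",cv2.boundingRect(b),cv2.minAreaRect(b))
print("pred",proj(c,FOOT+.104*AX),proj(c,FOOT+.14*AX))
E
```

```text
t 11.1167 shift [ 0.0509  0.2038 -0.2053] turn [ 0.0001 -0.003  -0.0007] rows 2.817430587365992 0.07743357920575035 open 0.0855639942898967 grip 0.0 F [-0.184  -0.4307  0.1053]
cap blob (265, 181, 41, 49) ((286.5500183105469, 205.85000610351562), (39.528465270996094, 48.06661605834961), 18.434947967529297)
pred [286.1062 198.0104] [286.1562 212.3005]
```

>>> jog_arm([
  [-1, [0.013, 0.05, -0.05], [0, -0.003, 0]],
  [-1, [0.026, 0.1, -0.1], [0, -0.003, 0]],
  [-1, [0.038, 0.15, -0.15], [0, -0.003, 0]],
  [-1, [0.051, 0.204, -0.205], [0, -0.003, 0]],
  [-1, [0.051, 0.204, -0.205], [0, -0.003, 0]],
  [-1, [0.051, 0.204, -0.205], [0, -0.003, 0]],
])

```text
t: 11.67
tool_pos: [0.5109, -0.0883, 0.1263]
tool_rot: [-1.972, -1.589, -0.818]
contact_force: [-0.4, 0.4, 0.3]
opening: 0.0852
grip_force: 0.0
```

```bash
python3 - <<'E'
from h import *
delta(FOOT+AX*.104,tool(RY,45))
o=ctrl.get_obs();e=o["tool_pos"]-FOOT;u=(ry+Z)/2**.5;print("s,up,lat mm",1e3*e@AX,1e3*e@u,1e3*e@rx)
E
```

```text
t 11.6667 shift [-0.0028 -0.0043 -0.0069] turn [ 0.001   0.0012 -0.0024] rows 0.0826051620063604 0.07227621885212356 open 0.08523145750149855 grip 0.0 F [-0.3705  0.3645  0.324 ]
s,up,lat mm 104.56921514882222 3.321481816521237 0.7136278451980336
```

>>> jog_arm([
  [-1, [-0.0028, -0.0043, -0.0069], [0, 0, 0]],
  [-1, [-0.0028, -0.0043, -0.0069], [0, 0, 0]],
  [1, [-0.0028, -0.0043, -0.0069], [0, 0, 0]],
  [1, [-0.0028, -0.0043, -0.0069], [0, 0, 0]],
  [1, [-0.0028, -0.0043, -0.0069], [0, 0, 0]],
  [1, [-0.0028, -0.0043, -0.0069], [0, 0, 0]],
  [1, [-0.0028, -0.0043, -0.0069], [0, 0, 0]],
  [1, [-0.0028, -0.0043, -0.0069], [0, 0, 0]],
  [1, [-0.0028, -0.0043, -0.0069], [0, 0, 0]],
])

```text
t: 12.42
tool_pos: [0.5097, -0.0916, 0.123]
tool_rot: [-1.974, -1.585, -0.82]
contact_force: [-2.0, -2.6, 2.9]
opening: 0.0293
grip_force: 39.3
```

```bash
python3 - <<'E'
from h import *
o=ctrl.get_obs();e=o["tool_pos"]-FOOT;u=(ry+Z)/2**.5;print("s,up,lat mm",1e3*e@AX,1e3*e@u,1e3*e@rx,o["opening"],o["grip_force"],o["contact_force"])
delta(o["tool_pos"]+.1*u,tool(RY,45))
E
```

```text
s,up,lat mm 104.76038440917009 -1.4838989585063747 0.2452711080218208 0.029285160788556277 39.26257252693176 [-2.0363 -2.5588  2.9321]
t 12.4167 shift [0.0392 0.1724 0.1768] turn [ 0.0006  0.001  -0.0014] rows 2.3980815347721816 0.045596992042808746 open 0.029285160788556277 grip 39.26257252693176 F [-2.0363 -2.5588  2.9321]
```

>>> jog_arm([
  [1, [0.01, 0.043, 0.044], [0, 0, 0]],
  [1, [0.025, 0.11, 0.112], [0, 0, 0]],
  [1, [0.039, 0.172, 0.177], [0, 0, 0]],
  [1, [0.039, 0.2, 0.27], [-0.03, 0, 0]],
  [1, [0.039, 0.2, 0.36], [-0.06, 0.01, 0]],
  [1, [0.039, 0.2, 0.45], [-0.1, 0.02, 0]],
  [1, [0.039, 0.2, 0.45], [-0.1, 0.02, 0]],
])

```text
t: 13.0
tool_pos: [0.529, -0.0099, 0.3153]
tool_rot: [-2.193, -1.783, -0.542]
contact_force: [1.2, 0.4, 1.3]
opening: 0.0289
grip_force: 39.8
```

```bash
python3 - <<'E'
from h import *
kx,ky=axes(KY);delta(np.r_[(RING-.0015*ky)[:2],.30],tool(KY,0))
E
```

```text
t 13.0 shift [-0.1083  0.9269 -0.0384] turn [-0.144   0.0285  0.0491] rows 8.959301900347105 3.891785350675903 open 0.028927759751114793 grip 39.76497709751129 F [1.2337 0.4182 1.2607]
```

>>> jog_arm([
  [1, [-0.012, 0.1, 0], [-0.04, 0.007, 0.012]],
  [1, [-0.024, 0.2, 0], [-0.08, 0.015, 0.025]],
  [1, [-0.036, 0.3, 0], [-0.11, 0.022, 0.037]],
  [1, [-0.048, 0.4, 0], [-0.144, 0.0285, 0.049]],
  [1, [-0.06, 0.5, 0], [-0.144, 0.0285, 0.049]],
  [1, [-0.072, 0.6, 0], [-0.144, 0.0285, 0.049]],
  [1, [-0.084, 0.7, 0], [-0.144, 0.0285, 0.049]],
  [1, [-0.096, 0.8, 0], [-0.144, 0.0285, 0.049]],
  [1, [-0.108, 0.927, -0.038], [-0.144, 0.0285, 0.049]],
  [1, [-0.108, 0.927, -0.038], [-0.144, 0.0285, 0.049]],
  [1, [-0.108, 0.927, -0.038], [-0.144, 0.0285, 0.049]],
  [1, [-0.108, 0.927, -0.038], [-0.144, 0.0285, 0.049]],
])

```text
t: 14.0
tool_pos: [0.4815, 0.3595, 0.2862]
tool_rot: [-2.276, -2.143, 0.017]
contact_force: [-0.0, 0.2, -0.1]
opening: 0.0288
grip_force: 39.7
```

```bash
python3 - <<'E'
from h import *
kx,ky=axes(KY);T=np.r_[(RING-.0015*ky)[:2],.20];delta(T,tool(KY,0))
E
```

```text
t 14.0 shift [ 0.0106  0.0035 -0.2154] turn [-0.0012 -0.0058  0.0037] rows 2.068921903383674 0.17569923579187743 open 0.028815742662930112 grip 39.72761392593384 F [-0.0167  0.2338 -0.0614]
```

>>> jog_arm([
  [1, [0.0106, 0.0035, -0.07], [-0.0012, -0.0058, 0.0037]],
  [1, [0.0106, 0.0035, -0.14], [-0.0012, -0.0058, 0.0037]],
  [1, [0.0106, 0.0035, -0.215], [-0.0012, -0.0058, 0.0037]],
  [1, [0.0106, 0.0035, -0.215], [-0.0012, -0.0058, 0.0037]],
  [1, [0.0106, 0.0035, -0.215], [-0.0012, -0.0058, 0.0037]],
  [1, [0.0106, 0.0035, -0.215], [-0.0012, -0.0058, 0.0037]],
])

```text
t: 14.5
tool_pos: [0.4875, 0.3604, 0.2037]
tool_rot: [2.277, 2.163, 0.008]
contact_force: [-0.4, 0.3, -0.2]
opening: 0.0291
grip_force: 39.8
```

```bash
python3 - <<'E'
from h import *
kx,ky=axes(KY);T=np.r_[(RING-.0015*ky)[:2],.20];delta(T,tool(KY,0))
a=ctrl.get_image("wrist");b=ctrl.get_image("side");o=ctrl.get_obs()
c=ctrl.get_calibration("side");p=o["tool_pos"]
print(o["q"],"tz",R.from_rotvec(o["tool_rot"]).as_matrix()[:,2],"foot pred",proj(c,p-.105*Z),"ring pred",proj(c,RING))
cv2.imwrite("pics/f1.png",np.hstack([cv2.resize(a[60:360,130:430,::-1],(400,400)),cv2.resize(b[240:360,190:310,::-1],(400,400))]))
cv2.imwrite("pics/side_f1.png",b[:,:,::-1]);cv2.imwrite("pics/wrist_f1.png",a[:,:,::-1])
E
```

```text
t 14.5 shift [-0.0044  0.0013 -0.0092] turn [-0.0009  0.0014  0.0009] rows 0.09850196038147355 0.0470804314118765 open 0.029076945701209733 grip 39.80072379112244 F [-0.3908  0.3084 -0.1826]
[0.5145 0.023  1.6879 0.0004 1.4231 0.5654] tz [ 0.0064  0.004  -1.    ] foot pred [248.1462 315.0372] ring pred [249.1812 327.509 ]
```

View pics/f1.png

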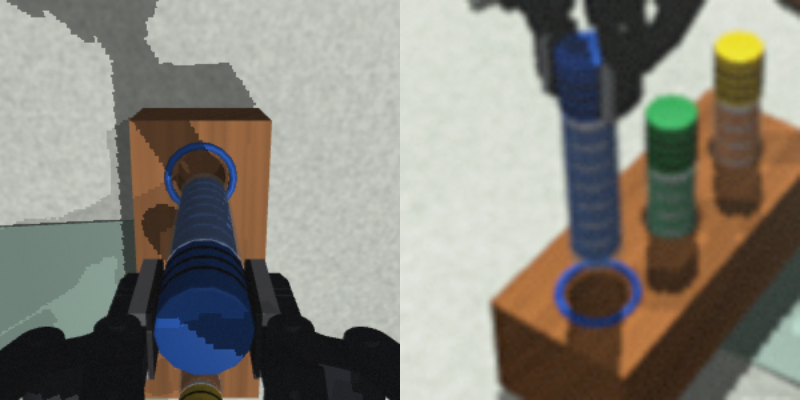

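The tube foot sits over the ring in both views, at about (597,255) against the ring at (597,292) in the side crop. The tube seems to lean slightly in the side view, so I'll measure that.

```bash
python3 - <<'E'
from h import *
im=cv2.imread("pics/side_f1.png")[:,:,::-1].copy();c=ctrl.get_calibration("side");o=ctrl.get_obs();p=o["tool_pos"]
m=mask(im,(100,60,40),(130,255,255),3);m[:245]=0;m[319:]=0;m[:,:225]=0;m[:,265:]=0
rows=[];
for v in range(252,318,6):
    x=np.where(m[v])[0]
    if len(x): rows.append((v,x.min(),x.max(),(x.min()+x.max())/2))
print(rows)
print([proj(c,p+[0,0,d]) for d in(-.105,-.07,-.02,.02)])
mr=mask(im,(100,60,40),(130,255,255),1);mr[:321]=0;mr[:,:220]=0;mr[:,290:]=0;b=blobs(mr,5);pts=np.vstack(b);print("ring side lower",pts[:,0].min(0),pts[:,0].max(0))
for v in (5,-5):print(proj(c,RING+axes(KY)[0]*v*1e-3)-proj(c,RING),proj(c,RING+axes(KY)[1]*v*1e-3)-proj(c,RING))
print("lean/deg: tilt about y, x", [proj(c,p+[.1*np.sin(.05),0,-.1])-proj(c,p+[0,0,-.1]),proj(c,p+[0,.1*np.sin(.05),-.1])-proj(c,p+[0,0,-.1])])
w=cv2.imread("pics/wrist_f1.png")[:,:,::-1].copy();cw=ctrl.get_calibration("wrist")
mw=mask(w,(100,60,40),(130,255,255),3)
for v in range(170,345,15):
    x=np.where(mw[v,240:320])[0]+240
    if len(x):print(v,x.min(),x.max(),(x.min()+x.max())/2,end="; ")
print([proj(cw,p+[0,0,d]) for d in(-.105,-.07,-.02,.02)],proj(cw,RING),proj(cw,p-.105*Z-.002*axes(KY)[0]))
E
```

```text
[(252, np.int64(237), np.int64(249), np.float64(243.0)), (258, np.int64(236), np.int64(250), np.float64(243.0)), (264, np.int64(237), np.int64(249), np.float64(243.0)), (270, np.int64(238), np.int64(249), np.float64(243.5)), (276, np.int64(239), np.int64(249), np.float64(244.0)), (282, np.int64(240), np.int64(253), np.float64(246.5)), (288, np.int64(240), np.int64(253), np.float64(246.5)), (294, np.int64(241), np.int64(254), np.float64(247.5)), (300, np.int64(241), np.int64(254), np.float64(247.5)), (306, np.int64(242), np.int64(254), np.float64(248.0)), (312, np.int64(242), np.int64(254), np.float64(248.0))]
[array([248.1462, 315.0372]), array([247.5715, 300.8412]), array([246.6968, 279.2348]), array([245.9471, 260.7145])]
ring side lower [237 321] [261 337]
[-2.1918 -1.1789] [-1.6708  1.777 ]
[2.2045 1.1857] [ 1.6552 -1.7604]
lean/deg: tilt about y, x [array([-2.3185, -1.0768]), array([-1.6019,  1.8027])]
170 267 293 280.0; 185 254 306 280.0; 200 254 306 280.0; 215 265 300 282.5; 230 262 303 282.5; 245 259 306 282.5; 260 256 310 283.0; 275 254 314 284.0; 290 248 317 282.5; 305 246 319 282.5; 320 248 317 282.5; 335 261 302 281.5; [array([281.658 , 204.7645]), array([281.8267, 219.9681]), array([282.1765, 251.4982]), array([282.6264, 292.0431])] [279.0758 193.3109] [279.1343 204.7702]
```

```bash
python3 - <<'E'
from h import *
o=ctrl.get_obs();p=o["tool_pos"];cw=ctrl.get_calibration("wrist");c=ctrl.get_calibration("side");kx,ky=axes(KY)
w=cv2.imread("pics/wrist_f1.png")[:,:,::-1].copy();hs=cv2.cvtColor(w,cv2.COLOR_RGB2HSV)
print("col281 V",[(v,tuple(int(k) for k in w[v,281])) for v in range(180,206,2)])
top=onz(cw,(282.6,308),p[2]+.035);print("cap top rel tcp x,y mm",1e3*(top-p)@kx,1e3*(top-p)@ky)
for v in(192,194,196,198):
    f=onz(cw,(281.5,v),p[2]-.105);print(v,"foot far edge rel y mm (15 expected)",1e3*(f-p)@ky)
E
```

```text
col281 V [(180, (60, 43, 29)), (182, (62, 44, 31)), (184, (61, 43, 30)), (186, (60, 43, 29)), (188, (61, 43, 30)), (190, (65, 56, 48)), (192, (64, 54, 48)), (194, (38, 48, 64)), (196, (41, 55, 80)), (198, (38, 47, 64)), (200, (37, 45, 64)), (202, (39, 50, 68)), (204, (38, 48, 66))]
cap top rel tcp x,y mm -0.10119652160163056 2.489374475258802
192 foot far edge rel y mm (15 expected) 10.47532210156791
194 foot far edge rel y mm (15 expected) 8.851085366218467
196 foot far edge rel y mm (15 expected) 7.220571534991641
198 foot far edge rel y mm (15 expected) 5.583744149331334
```

```bash
python3 - <<'E'
from h import *
kx,ky=axes(KY);T=RING-.0012*ky+.0005*kx;T[2]=.185;delta(T,tool(KY,2.1))
E
```

```text
t 14.6 shift [-0.0042  0.0001 -0.0496] turn [0.0104 0.0014 0.0007] rows 0.4777848405155621 0.26376926129196576 open 0.02909428579105622 grip 39.80111539363861 F [0.4004 0.1809 0.4901]
```

>>> jog_arm([
  [1, [-0.0042, 0, -0.025], [0.0104, 0.0014, 0.0007]],
  [1, [-0.0042, 0, -0.05], [0.0104, 0.0014, 0.0007]],
  [1, [-0.0042, 0, -0.05], [0.0104, 0.0014, 0.0007]],
  [1, [-0.0042, 0, -0.05], [0.0104, 0.0014, 0.0007]],
  [1, [-0.0042, 0, -0.05], [0.0104, 0.0014, 0.0007]],
])

```text
t: 15.02
tool_pos: [0.4848, 0.3612, 0.1821]
tool_rot: [-2.255, -2.15, -0.035]
contact_force: [0.0, 0.3, -0.5]
opening: 0.029
grip_force: 39.8
```

```bash
python3 - <<'E'
from h import *
kx,ky=axes(KY);T=RING-.0012*ky+.0005*kx;T[2]=.165;delta(T,tool(KY,2.1))
E
```

```text
t 15.0167 shift [ 0.0035  0.0001 -0.0429] turn [ 0.0007 -0.0011 -0.0004] rows 0.4125342969331931 0.03409545259427466 open 0.028950059272930834 grip 39.776825308799744 F [ 0.0415  0.3055 -0.534 ]
```

>>> jog_arm([
  [1, [0.002, 0, -0.015], [0, 0, 0]],
  [1, [0.002, 0, -0.025], [0, 0, 0]],
  [1, [0.002, 0, -0.034], [0, 0, 0]],
  [1, [0.002, 0, -0.043], [0, 0, 0]],
  [1, [0.002, 0, -0.043], [0, 0, 0]],
])

```text
t: 15.43
tool_pos: [0.4849, 0.3607, 0.1629]
tool_rot: [-2.254, -2.149, -0.031]
contact_force: [0.0, -0.1, -1.8]
opening: 0.029
grip_force: 39.7
```

>>> jog_arm([
  [1, [0, 0, -0.02], [0, 0, 0]],
  [1, [0, 0, -0.04], [0, 0, 0]],
  [1, [0, 0, -0.06], [0, 0, 0]],
  [1, [0, 0, -0.08], [0, 0, 0]],
  [1, [0, 0, -0.095], [0, 0, 0]],
  [1, [0, 0, -0.095], [0, 0, 0]],
  [1, [0, 0, -0.095], [0, 0, 0]],
])

```text
t: 16.02
tool_pos: [0.4851, 0.3608, 0.1256]
tool_rot: [-2.255, -2.149, -0.032]
contact_force: [0.4, -0.5, -0.2]
opening: 0.029
grip_force: 39.8
```

>>> jog_arm([
  [1, [0, 0, -0.01], [0, 0, 0]],
  [1, [0, 0, -0.018], [0, 0, 0]],
  [1, [0, 0, -0.022], [0, 0, 0]],
  [1, [0, 0, -0.025], [0, 0, 0]],
  [1, [0, 0, -0.027], [0, 0, 0]],
  [1, [0, 0, -0.027], [0, 0, 0]],
])

```text
t: 16.52
tool_pos: [0.4853, 0.3609, 0.1153]
tool_rot: [-2.255, -2.149, -0.034]
contact_force: [-0.1, 0.0, -0.7]
opening: 0.0292
grip_force: 39.8
```

>>> jog_arm([
  [1, [0, 0, -0.0025], [0, 0, 0]],
  [1, [0, 0, -0.005], [0, 0, 0]],
  [1, [0, 0, -0.0075], [0, 0, 0]],
  [1, [0, 0, -0.0075], [0, 0, 0]],
])

```text
t: 16.85
tool_pos: [0.4859, 0.3615, 0.115]
tool_rot: [-2.254, -2.149, -0.036]
contact_force: [-2.7, -1.4, 9.0]
opening: 0.029
grip_force: 40.9
```

>>> jog_arm([
  [0.2, [0, 0, 0.002], [0, 0, 0]],
  [0, [0, 0, 0.002], [0, 0, 0]],
  [-0.5, [0, 0, 0.002], [0, 0, 0]],
  [-1, [0, 0, 0.002], [0, 0, 0]],
  [-1, [0, 0, 0.002], [0, 0, 0]],
  [-1, [0, 0, 0.002], [0, 0, 0]],
  [-1, [0, 0, 0.05], [0, 0, 0]],
  [-1, [0, 0, 0.15], [0, 0, 0]],
  [-1, [0, 0, 0.25], [-0.01, 0, 0]],
  [-1, [0, 0, 0.35], [-0.0115, 0, 0]],
  [-1, [0, -0.1, 0.4], [-0.0115, 0, 0]],
  [-1, [0, -0.2, 0.4], [-0.0115, 0, 0]],
])

```text
t: 17.85
tool_pos: [0.4875, 0.2838, 0.2797]
tool_rot: [2.267, 2.17, 0.012]
contact_force: [1.3, -1.1, 0.2]
opening: 0.0856
grip_force: 0.0
```

```bash
python3 - <<'E'
from h import *
c=ctrl.get_calibration("wrist");im=ctrl.get_image("wrist");o=ctrl.get_obs();print(o["tool_pos"],o["opening"])
for n,k in(("b",BLUE),("y",YEL),("g",GRN)):
    for b in blobs(mask(im,*k),100)[:2]:
        e=cv2.minEnclosingCircle(b);print(n,e,onz(c,e[0],.15))
ct=ctrl.get_calibration("top");im=ctrl.get_image("top")
for n,k in(("b",BLUE),("y",YEL),("g",GRN)):
    for b in blobs(mask(im,*k)):
        e=cv2.minAreaRect(b)
        if e[0][0]>120:print("top",n,e,onz(ct,e[0],.15))
Y=RING-.14*axes(KY)[1];delta(np.r_[Y[:2],.24],tool(KY))
E
```

```text
[0.4872 0.2764 0.2769] 0.08525566167564656
b ((275.7098083496094, 100.54911041259766), 24.136104583740234) [0.4865 0.3624 0.15  ]
y ((274.8888854980469, 258.8055419921875), 16.12616729736328) [0.479 0.224 0.15 ]
g ((274.5, 183.5), 19.039531707763672) [0.4822 0.2951 0.15  ]
top y ((212.0, 261.5), (9.0, 10.0), 90.0) [0.4794 0.2209 0.15  ]
t 17.95 shift [-0.0187 -0.1404 -0.0871] turn [0.0007 0.0005 0.001 ] rows 1.5952501018815113 0.03348363293048565 open 0.08517274282855185 grip 0.0 F [-0.2695  1.1957 -0.3011]
```

Blue's cap is centred over the ring, at (0.4865, 0.3624) at full-down height. Next is yellow.

>>> jog_arm([
  [-1, [-0.018, -0.08, -0.04], [0, 0, 0.001]],
  [-1, [-0.018, -0.136, -0.087], [0, 0, 0.001]],
  [-1, [-0.018, -0.136, -0.087], [0, 0, 0.001]],
  [-1, [-0.018, -0.136, -0.087], [0, 0, 0.001]],
])

```text
t: 18.28
tool_pos: [0.4773, 0.227, 0.2359]
tool_rot: [-2.271, -2.168, 0.009]
contact_force: [-0.4, 0.8, 0.0]
opening: 0.0848
grip_force: 0.0
```

```bash
python3 - <<'E'
from h import *
delta((.479,.2232,.114),tool(KY))
c=ctrl.get_calibration("wrist");im=ctrl.get_image("wrist")
b=blobs(mask(im,*YEL),100)[0];e=cv2.minEnclosingCircle(b);print(e,cv2.boundingRect(b),onz(c,e[0],.15))
E
```

```text
t 18.2833 shift [ 0.0042 -0.0095 -0.3046] turn [ 0.0007 -0.0018 -0.0007] rows 2.923926488451053 0.050907958601293046 open 0.08483893316640977 grip 0.0 F [-0.3944  0.7711  0.0465]
((285.4545593261719, 216.77272033691406), 19.743532180786133) (266, 199, 40, 37) [0.4789 0.2231 0.15  ]
```

>>> jog_arm([
  [-1, [0.004, -0.0095, -0.09], [0, 0, 0]],
  [-1, [0.004, -0.0095, -0.18], [0, 0, 0]],
  [-1, [0.004, -0.0095, -0.25], [0, 0, 0]],
  [-1, [0.004, -0.0095, -0.305], [0, 0, 0]],
  [-1, [0.004, -0.0095, -0.305], [0, 0, 0]],
  [-1, [0.004, -0.0095, -0.305], [0, 0, 0]],
])

```text
t: 18.83
tool_pos: [0.4796, 0.2247, 0.1155]
tool_rot: [-2.269, -2.172, 0.007]
contact_force: [0.6, 0.3, -0.0]
opening: 0.0855
grip_force: 0.0
```

```bash
python3 - <<'E'
from h import *
delta((.479,.2232,.114),tool(KY))
E
```

```text
t 18.8333 shift [-0.0015 -0.0038 -0.0038] turn [ 0.0006 -0.0012 -0.0016] rows 0.053611206731300806 0.05397301308626774 open 0.08545065192036881 grip 0.0 F [ 0.559   0.2846 -0.0107]
```

>>> jog_arm([
  [-1, [-0.001, -0.003, -0.0035], [0, 0, 0]],
  [-1, [-0.001, -0.003, -0.0035], [0, 0, 0]],
  [1, [-0.001, -0.003, -0.0035], [0, 0, 0]],
  [1, [-0.001, -0.003, -0.0035], [0, 0, 0]],
  [1, [-0.001, -0.003, -0.0035], [0, 0, 0]],
  [1, [-0.001, -0.003, -0.0035], [0, 0, 0]],
  [1, [-0.001, -0.003, -0.0035], [0, 0, 0]],
  [1, [-0.001, -0.003, -0.0035], [0, 0, 0]],
  [1, [-0.001, -0.003, -0.0035], [0, 0, 0]],
  [1, [-0.001, -0.003, -0.0035], [0, 0, 0]],
], squeeze=50)

```text
t: 19.67
tool_pos: [0.4796, 0.2227, 0.1148]
tool_rot: [-2.271, -2.171, 0.004]
contact_force: [-1.4, -0.1, 3.8]
opening: 0.0286
grip_force: 49.2
```

>>> jog_arm([
  [1, [0, 0, 0.02], [0, 0, 0]],
  [1, [0, 0, 0.06], [0, 0, 0]],
  [1, [0, 0, 0.12], [0, 0, 0]],
  [1, [0, 0, 0.2], [0, 0, 0]],
  [1, [0, 0, 0.3], [0, 0, 0]],
  [1, [0, 0, 0.4], [0, 0, 0]],
  [1, [0, 0, 0.5], [0, 0, 0]],
  [1, [0, 0, 0.5], [0, 0, 0]],
  [1, [0, 0, 0.5], [0, 0, 0]],
])

```text
t: 20.42
tool_pos: [0.4806, 0.223, 0.318]
tool_rot: [2.269, 2.169, 0.004]
contact_force: [-0.3, 0.1, -1.7]
opening: 0.0288
grip_force: 50.0
```

```bash
python3 - <<'E'
from h import *
u=(ry+Z)/2**.5
delta(FOOT+AX*.107+u*.1,tool(RY,45))
c=ctrl.get_calibration("wrist");im=ctrl.get_image("wrist");cv2.imwrite("pics/w5.png",im[:,:,::-1]);o=ctrl.get_obs();p=o["tool_pos"];kx,ky=axes(KY);print(p,o["grip_force"])
print("foot far edge",[ (v,im[v,282].tolist()) for v in range(180,212,2)])
for v in (186,190,194):print(v,1e3*(onz(c,(282,v),p[2]-.105)-p)@ky)
b=blobs(mask(im,*YEL),100)[0];print(cv2.boundingRect(b))
E
```

```text
t 20.4167 shift [ 0.1109 -0.6153 -0.3041] turn [ 0.2482 -0.0323 -0.0534] rows 6.669133840581014 6.433146058433482 open 0.028849024034890276 grip 50.02257227897644 F [-0.2538  0.0793 -1.742 ]
[0.4795 0.2226 0.3148] 50.02164423465729
foot far edge [(180, [51, 36, 26]), (182, [75, 52, 36]), (184, [127, 85, 54]), (186, [146, 102, 67]), (188, [123, 94, 72]), (190, [98, 73, 56]), (192, [77, 56, 42]), (194, [103, 69, 46]), (196, [77, 56, 43]), (198, [72, 54, 43]), (200, [102, 68, 45]), (202, [78, 57, 44]), (204, [77, 57, 43]), (206, [83, 60, 44]), (208, [76, 55, 42]), (210, [76, 56, 42])]
186 14.446523087949812
190 11.185669719211912
194 7.899299297578309
(245, 259, 75, 87)
```

>>> jog_arm([
  [1, [0.02, -0.1, 0], [0.036, -0.0046, -0.0076]],
  [1, [0.04, -0.2, 0], [0.072, -0.009, -0.015]],
  [1, [0.06, -0.3, 0], [0.108, -0.014, -0.023]],
  [1, [0.075, -0.4, 0], [0.144, -0.019, -0.031]],
  [1, [0.09, -0.5, 0], [0.18, -0.023, -0.038]],
  [1, [0.11, -0.615, 0], [0.216, -0.028, -0.046]],
  [1, [0.11, -0.615, -0.06], [0.248, -0.0323, -0.0534]],
  [1, [0.11, -0.615, -0.12], [0.248, -0.0323, -0.0534]],
  [1, [0.11, -0.615, -0.2], [0.248, -0.0323, -0.0534]],
  [1, [0.11, -0.615, -0.25], [0.248, -0.0323, -0.0534]],
  [1, [0.11, -0.615, -0.3], [0.248, -0.0323, -0.0534]],
  [1, [0.11, -0.615, -0.3], [0.248, -0.0323, -0.0534]],
])

```text
t: 21.47
tool_pos: [0.5194, -0.0217, 0.1867]
tool_rot: [-1.973, -1.569, -0.8]
contact_force: [-1.4, 0.4, -2.4]
opening: 0.0286
grip_force: 50.1
```

```bash
python3 - <<'E'
from h import *
u=(ry+Z)/2**.5
delta(FOOT+AX*.108+u*.02,tool(RY,45))
E
```

```text
t 21.4667 shift [-0.0177 -0.1433 -0.1154] turn [-0.0012 -0.0056 -0.0012] rows 1.7733185581386588 0.14706025434400793 open 0.028557819050680375 grip 50.06816625595093 F [-1.4377  0.3731 -2.4125]
```

>>> jog_arm([
  [1, [-0.006, -0.045, -0.035], [-0.0012, -0.0056, -0.0012]],
  [1, [-0.012, -0.09, -0.07], [-0.0012, -0.0056, -0.0012]],
  [1, [-0.0177, -0.143, -0.115], [-0.0012, -0.0056, -0.0012]],
  [1, [-0.0177, -0.143, -0.115], [-0.0012, -0.0056, -0.0012]],
  [1, [-0.0177, -0.143, -0.115], [-0.0012, -0.0056, -0.0012]],
  [1, [-0.0177, -0.143, -0.115], [-0.0012, -0.0056, -0.0012]],
])

```text
t: 21.97
tool_pos: [0.5163, -0.0801, 0.1486]
tool_rot: [-1.979, -1.589, -0.83]
contact_force: [0.3, 0.2, -1.2]
opening: 0.0288
grip_force: 50.0
```

```bash
cat >> h.py <<'E'
def st():
    o=ctrl.get_obs();e=o["tool_pos"]-FOOT;u=(ry+Z)/2**.5;F=o["contact_force"]
    print("s,up,lat mm",1e3*np.array([e@AX,e@u,e@rx]),"F",np.array([F@AX,F@u,F@rx]))
E
python3 - <<'E'
from h import *
u=(ry+Z)/2**.5
st();delta(FOOT+AX*.108+u*.003,tool(RY,45))
o=ctrl.get_obs();c=ctrl.get_calibration("side");im=ctrl.get_image("side");Rm=R.from_rotvec(o["tool_rot"]).as_matrix()
f=o["tool_pos"]+.105*Rm[:,2];print("foot pred",proj(c,f))
cv2.imwrite("pics/s5.png",cv2.resize(im[165:265,265:395,::-1],(780,600)))
E
```

```text
s,up,lat mm [113.8766  25.5668   4.1651] F [-1.0578 -0.7044  0.2806]
t 21.9667 shift [-0.0167 -0.0265 -0.0503] turn [ 0.0014  0.004  -0.0001] rows 0.5680678389987982 0.10702366104509514 open 0.02881979297391635 grip 50.02688527107239 F [ 0.329   0.1815 -1.2461]
foot pred [316.7335 220.8523]
```

View pics/s5.png

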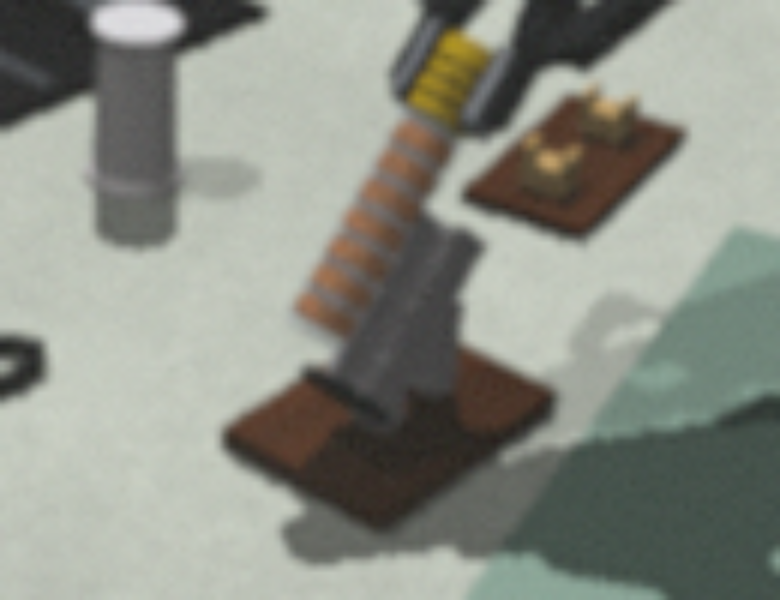

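The yellow tube is held parallel above the trough, with its foot at about (325,320) in the crop. Continuing down.

>>> jog_arm([
  [1, [-0.006, -0.01, -0.018], [0.0014, 0.004, 0]],
  [1, [-0.012, -0.018, -0.035], [0.0014, 0.004, 0]],
  [1, [-0.0165, -0.0265, -0.05], [0.0014, 0.004, 0]],
  [1, [-0.0165, -0.0265, -0.05], [0.0014, 0.004, 0]],
  [1, [-0.0165, -0.0265, -0.05], [0.0014, 0.004, 0]],
  [1, [-0.0165, -0.0265, -0.05], [0.0014, 0.004, 0]],
])

```text
t: 22.52
tool_pos: [0.5097, -0.0912, 0.1282]
tool_rot: [-1.977, -1.58, -0.818]
contact_force: [0.2, -0.4, -0.5]
opening: 0.0288
grip_force: 50.0
```

```bash
python3 - <<'E'
from h import *
u=(ry+Z)/2**.5
st();delta(FOOT+AX*.1075,tool(RY,45))
E
```

```text
s,up,lat mm [108.1187   2.5233   0.1323] F [-0.1329 -0.5633  0.2661]
t 22.5167 shift [-0.0011 -0.0032 -0.0056] turn [ 0.0003  0.     -0.0002] rows 0.062385000222287094 0.007679044849893693 open 0.028761670388619594 grip 50.03368377685547 F [ 0.192  -0.3557 -0.4923]
```

Now the last few mm onto the rails.

>>> jog_arm([
  [1, [-0.0005, -0.0015, -0.0025], [0, 0, 0]],
  [1, [-0.001, -0.0032, -0.0056], [0, 0, 0]],
  [1, [-0.001, -0.0032, -0.0056], [0, 0, 0]],
  [1, [-0.001, -0.0032, -0.0056], [0, 0, 0]],
])

```text
t: 22.85
tool_pos: [0.5094, -0.0923, 0.1263]
tool_rot: [-1.977, -1.58, -0.819]
contact_force: [-0.2, 1.4, 0.7]
opening: 0.0288
grip_force: 50.0
```

```bash
python3 - <<'E'
from h import *
st()
E
```

```text
s,up,lat mm [107.5961   0.3614   0.128 ] F [-0.4253  1.3985 -0.5401]
```

>>> jog_arm([
  [1, [-0.0004, -0.0017, -0.0018], [0, 0, 0]],
  [1, [0, 0, -0.0036], [0, 0, 0]],
  [1, [0.0004, 0.0017, -0.0054], [0, 0, 0]],
  [1, [0.0007, 0.0031, -0.0068], [0, 0, 0]],
  [1, [0.0007, 0.0031, -0.0068], [0, 0, 0]],
])

```text
t: 23.27
tool_pos: [0.5097, -0.0908, 0.1239]
tool_rot: [-1.976, -1.58, -0.82]
contact_force: [-1.3, 3.6, 5.1]
opening: 0.0289
grip_force: 50.3
```

```bash
python3 - <<'E'
from h import *
st()
E
```

```text
s,up,lat mm [104.7893  -0.2496   0.1071] F [ 1.3201  5.9465 -2.0568]
```

>>> jog_arm([
  [1, [0.0003, 0.0013, -0.0013], [0, 0, 0]],
  [1, [0.0006, 0.0026, -0.0027], [0, 0, 0]],
  [1, [0.0006, 0.0026, -0.0027], [0, 0, 0]],
])

```text
t: 23.52
tool_pos: [0.51, -0.0903, 0.1235]
tool_rot: [-1.976, -1.581, -0.819]
contact_force: [-4.8, 0.6, 8.1]
opening: 0.0288
grip_force: 50.8
```

```bash
python3 - <<'E'
from h import *
st()
E
```

```text
s,up,lat mm [104.1005  -0.2237   0.2401] F [ 6.0561  5.3405 -4.8355]
```

Stop contact (6 N along the axis). Releasing and backing off along the tube axis.

>>> jog_arm([
  [0.2, [0, 0, 0], [0, 0, 0]],
  [0, [0, 0, 0], [0, 0, 0]],
  [-0.5, [0, 0, 0], [0, 0, 0]],
  [-1, [0, 0, 0], [0, 0, 0]],
  [-1, [0, 0, 0], [0, 0, 0]],
  [-1, [0, 0, 0], [0, 0, 0]],
  [-1, [-0.016, -0.069, 0.071], [0, 0, 0]],
  [-1, [-0.028, -0.12, 0.125], [0, 0, 0]],
  [-1, [-0.04, -0.18, 0.185], [0, 0, 0]],
  [-1, [-0.055, -0.24, 0.25], [0, 0, 0]],
  [-1, [-0.07, -0.3, 0.31], [0, 0, 0]],
  [-1, [-0.07, -0.3, 0.31], [0, 0, 0]],
])

```text
t: 24.52
tool_pos: [0.4831, -0.2152, 0.2517]
tool_rot: [-1.986, -1.586, -0.822]
contact_force: [0.5, 0.3, 0.8]
opening: 0.0854
grip_force: 0.0
```

>>> jog_arm([
  [-1, [-0.05, -0.1, 0.1], [0, 0, 0]],
  [-1, [-0.1, -0.2, 0.1], [0, 0, 0]],
  [-1, [-0.15, -0.3, 0.1], [0, 0, 0]],
  [-1, [-0.15, -0.35, 0.1], [0, 0, 0]],
  [-1, [-0.15, -0.35, 0.1], [0, 0, 0]],
  [-1, [-0.15, -0.35, 0.1], [0, 0, 0]],
])

```text
t: 25.02
tool_pos: [0.4214, -0.3516, 0.2852]
tool_rot: [-1.979, -1.576, -0.819]
contact_force: [-0.1, 0.7, 0.5]
opening: 0.0856
grip_force: 0.0
```

```bash
python3 - <<'E'
from h import *
a=ctrl.get_image("side");b=ctrl.get_image("top");o=ctrl.get_obs();print(o["t"],o["contact_force"],o["dq"])
cv2.imwrite("pics/end.png",np.hstack([cv2.resize(a[150:390,180:420,::-1],(400,400)),cv2.resize(b[150:300,140:290+150,::-1],(400,200)).repeat(2,0)]))
c=ctrl.get_calibration("top")
for n,k in(("b",BLUE),("y",YEL),("g",GRN)):
    for x in blobs(mask(b,*k)):
        e=cv2.minAreaRect(x)
        if e[0][0]>120:print("top",n,e[0],onz(c,e[0],.15))
print("yellow cap pred",proj(c,FOOT+.122*AX+.01*Z))
E
```

```text
25.1167 [0.2056 0.1943 0.6621] [ 0.018  -0.0161  0.0127 -0.0003  0.0029 -0.0014]
top b (164.5, 259.0) [0.4859 0.3486 0.15  ]
top y (335.3032531738281, 251.8360595703125) [ 0.5058 -0.1094  0.15  ]
top g (185.5, 260.5) [0.4819 0.292  0.15  ]
yellow cap pred [332.5704 251.5237]
```

View pics/end.png

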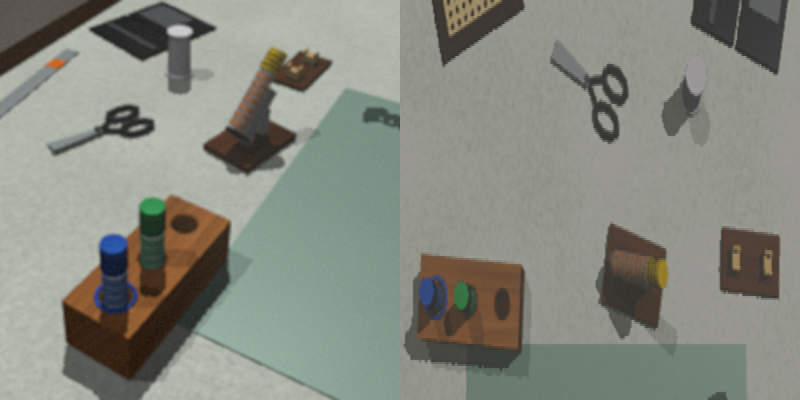

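Blue stands in the ringed hole, green is unmoved, and yellow lies in the rest. One numeric check of yellow before handing in.

```bash
python3 - <<'E'
from h import *
u=(ry+Z)/2**.5
P={}
for n in("top","side"):
    c=ctrl.get_calibration(n);im=ctrl.get_image(n);m=mask(im,(20,80,25),(38,255,255),3)
    q=proj(c,FOOT+.122*AX)
    b=min(blobs(m,10),key=lambda x:np.linalg.norm(np.array(cv2.minAreaRect(x)[0])-q));r=cv2.boundingRect(b)
    P[n]=(c,cv2.minAreaRect(b)[0]);pts=[proj(c,FOOT+s*AX+15e-3*(np.cos(a)*u+np.sin(a)*rx)) for s in(.104,.14) for a in np.arange(0,6.3,.3)]
    pts=np.array(pts);print(n,"seen",r[0],r[1],r[0]+r[2],r[1]+r[3],"pred",pts.min(0),pts.max(0))
p,g=tri(*P["top"],*P["side"]);e=p-FOOT;print("tri s,up,lat",e@AX,e@u,e@rx,"gap",g)
E
```

```text
top seen 324 246 341 258 pred [323.608  245.8432] [340.9308 258.0655]
side seen 336 178 351 195 pred [335.3109 177.4922] [352.3584 195.4658]
tri s,up,lat 0.12304304440514974 0.0017355569168161279 0.0003820711218070659 gap 0.00028323645868162927
```

Yellow's cap is within about 2 mm of its home position. Handing in.

```bash
python3 -c "
from station import ctrl
print(ctrl.finish_job())"
```

```text
the job is handed in; nothing more can be done
None
```

I handed the job in at about 25 s of the 67 s allowed: the blue tube stands fully down in the ringed hole, the yellow tube lies home in the sloping rest (cap within about 2 mm), and the last pictures show the green tube, spool and scissors where they were; the hand-in returned no verdict.

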